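Clamp the spool on the winder with a ratchet wrench

ROBOT

A 6-joint arm with a two-finger parallel gripper is mounted at the origin on the work surface. World frame = base frame: x ahead of the robot, y to its left, z up, the work surface at z = 0. Lengths are in mm, angles in rad, forces in N, time in s.
With the tool pointing down it reaches from about 250 to 725 mm from the base axis. Payload 9.7 kg.
Tool frame: the origin (TCP) lies on the centre line of the jaws, within the pads' length; the fingertips stand 11 mm ahead of it and the grasp point (between the pads) lies 8 mm behind it (env.tips_ahead is the distance from the TCP to the fingertips, in mm); z points along the fingers, y is the line along which they close (so a half turn about z gives the same grasp; the last joint's range is limited). The gripper opens to 85 mm and grips with 20 to 120 N. Pads are 22 mm wide; open, the fingers measure 114 mm over their backs; the gripper's body (76 mm by 85 mm) begins 54 mm behind the grasp point. The pads swing forward as they close: fully open they stand 13 mm farther back than shut.
Start: joints at [-1.134, 0.087, 0.176, 1.66, 0, 1.571], TCP at [232.67, -498.359, 242.284] pointing down, gripper open.
Joint ranges: [-3.13, 3.13], [-0.85, 1.81], [-1.15, 1.24], [-2.2, 2.28], [-1.44, 1.52], [-3.14, 3.14]. Speed limits (rad/s): [2.22, 2.22, 2.57, 3.14, 3.14, 3.14].

INTERFACE

Orientations are given as a unit quaternion [w, x, y, z].
In Python, from workcell import env gives the robot as it stands.
- The arm moves only by the tool apply_moves, never from a script. Its argument "series" is text: rows parted by semicolons, each of 7 numbers parted by spaces: the opening in per cent of the stroke, from 0 (shut) to 100 (fully open), then the shift along the tool's x, y, z in mm, then the turn, a rotation vector about the tool's x, y, z in degrees. A call has 1 to 12 rows; each row is the pose to reach, as a shift and turn from the pose commanded when the call began, along the tool's axes at that moment; what a row does not reach only later rows make up. A row lasts 1/12 s, in which the tool goes at most 41.7 mm and 7.16 degrees, less where a joint would pass 70% of its speed; a pose out of reach is approached as far as the arm can. A call with a gripper value outside its range is refused whole. The fingers move at their own pace and stop on an object; the grip force is fixed at half the most. Time passes only in rows, so rows that repeat a pose let the fingers close. It gives the time, the measured TCP pose, the force, the opening and the grip force at its end, in the units of the state.
- env.get_state(): the state, without advancing time (a new reading comes with each control period).
- env.grab_frame(name): name is "scene" or "top" or "wrist"; returns the picture (420x560x3 uint8, red, green, blue); there is no depth.
- env.get_calibration(name): a dict with "intrinsics" (3x3 intrinsics, pixels), "k1" (the pictures are not rectified: a ray, as slopes to the right and down, at radius r is drawn at 1 + k1 r^2 times it, then the intrinsics apply), "pose" (4x4, takes a point from camera to world coordinates); the wrist camera has in their place "hand_eye" (4x4, takes a point from camera to tool coordinates, whose origin is the TCP and whose axes are the flange's). Camera axes: x right, y up, looking along -z (the intrinsics and any distortion apply to the point x, -y, -z); pixel columns grow to the right and rows downward; lengths in mm; the calibration is good to about 2 mm. A picture is of the moment at which its call begins: read the wrist's pose just before it. get_calibration takes no time and is no camera call.
- env.close_job(): hands the job in; it is judged then, once.
Trained networks look in the newest picture that a camera, given by its name, has taken for a name from the list of things; names that differ only in an ending like _2 or _b are one class to them, and where a whole thing is asked for, a point or a joint stands for the part that bears it (a point fixed in the world has none). Each returns a list of dicts, best first, with "p" (0 to 1); they miss things now and then, are a little off and sometimes report something else, mostly with a low value. They report only what shows in the picture. A call takes as long as a camera call.
- env.recognise(thing, camera): "point" ([x, y, z] in mm, in world coordinates, good to about 4 mm: the middle of the surface that is visible of it).
- env.cut_out(thing, camera): "region" (420x560 bool, what is visible of it).
- env.mark_of(thing, camera): "point" ([x, y, z] in mm, in world coordinates, good to about 4 mm: a listed point, or the origin of a listed thing).
The state is a dict: "clock": time; "qpos": joint angles; "joint_vel": joint speeds; "joint_torque": joint torques, N m; "position": TCP position; "orientation": TCP orientation; "contact_force": force on the tool from outside, world axes, zero at the start; "wrist_torque": the same for the moment, N m; "width": opening from 0.0 (shut) to 1.0 (fully open); "finger_force": force on a finger pad.
Only numpy, scipy, OpenCV 4.12 (cv2) and the standard library are available. Lean on these libraries where they do the work, as an engineer would, in place of code of your own. Each camera call takes 0.05 s, during which the arm holds its last target. There are 200 camera calls.

TASK

Tighten the hex nut that clamps the spool on the winder: fit the ratchet wrench over the nut and swing it back and forth between the two guide posts, letting it slip on the return strokes, until the nut has run down and pulls up snug, without over-tightening it. Then take the wrench off and lay it down flat on the bench clear of the winder. Turn the nut only with the wrench, and do not disturb the other things on the bench.

Things in the scene. Friction and masses are not known exactly. Their poses are not given: they have to be found in the camera images.
- winder: Spool winder bolted to the bench: aluminium base 250 x 290 x 20 mm; a black spool (160 mm across, top at 75 mm) lies on it, held by a steel clamp disc (68 mm across, top at 87 mm) and a hex nut. Origin under the base's centre at bench height, on the upright nut axis. -x is its open front, turned more or less to the robot, where the wrench handle swings; at +x a grey motor box 50 mm high.
- nut_seat (a point): Centre of the nut's underside, on the clamp disc, 87 mm above the bench, on the upright nut axis; axes as the winder's. With the wrench fully down over the nut, the wrench's origin is here.
- nut_top (a point): Centre of the nut's top face, 105 mm above the bench; axes turn with the nut (x is square to one of its flats). The nut is 30 mm across flats, 18 mm high. A stud 18 mm across goes on up through it to 115 mm.
- post_left (a point): Top centre of a guide post, 20 mm across, 138 mm above the bench, 135 mm from the nut axis and 60 degrees from the winder's -x, on its +y side. The wrench handle can swing only about 50 degrees either side of -x before it meets a post.
- post_right (a point): Top centre of the like guide post on the winder's -y side.
- nut (a joint): Turn of the nut, rad; grows as it tightens, clockwise from above. Runs with about 0.3 N m drag, stays where left. Meets the clamp disc at 3.0; from there 3 N m more per rad: pushing 105 mm from the axis takes 3 N running, 5 N at 3.06, 10 N at 3.24. Snug is over 3.06; over 3.24 is over-tightened (spool crushed). Let go, it settles back to 3.05 to 3.1, which is fine.
- wrench: Steel ratchet ring wrench, 0.4 kg, 192 mm long, right way up. Round head 61 mm across, 20 mm thick, hex hole 0.75 mm clear all round the nut. Handle along its -x: a neck sloping up, then a rubber grip 20 mm wide, 16 to 36 mm above the underside, 65 to 147 mm from the hole, then an end foot down to the level of the head's underside. Origin on the hole's axis at the head's underside; z up.
- wrench_grip (a point): Middle of the rubber grip, 105 mm from the hole's axis, 26 mm above the head's underside; axes as the wrench's. With the wrench down on the nut, the spool's top is 28 mm below the grip's underside.
- wrench_socket (a point): Hole's axis at the head's top face. The hex is 15 mm deep, from 4 mm above the underside, flared below. Swung clockwise from above it locks (after at most 10 degrees) and drives the nut tighter; swung back it slips with clicks (about 0.1 N m). The hex's angle is not measured: press lightly (about 5 N) and swing clockwise, up to 70 degrees, till the head drops over the nut.
- parts_bin: Bystander: small clear open plastic bin, 120 x 90 x 45 mm; origin under its centre.
- spare_spool: Bystander: black spool lying flat, 160 mm across, 50 mm high; origin under its centre.
- glue_jar: Bystander: jar 56 mm across, 90 mm high; origin under its centre.

How it is judged (in metres and radians):
On the way, in this order (a step that is already met when the one before it is completed fails the run):
1. the wrench's head is fully down over the nut (horizontal distance between nut_seat and wrench below 0.004 m and z of wrench in the frame of nut_seat below 0.006 m), for 0.1 s.
2. the nut is snug (beyond 3.06 rad), the wrench still on it (value of joint nut above 3.06 rad and horizontal distance between nut_seat and wrench below 0.006 m), for 0.1 s.
At the end, for the whole second after the job is handed in: The nut stays tight (joint between 3.02 and 3.24 rad); the wrench lies flat on the bench, right way up (underside within 6 mm of the bench, tilt under 0.06 rad), its head more than 140 mm from the nut's axis, not touching the winder, released and at rest (value of joint nut between 3.02 and 3.24 rad and height (world z) of wrench below 0.006 m and angle between wrench's own z axis and vertical below 0.06 rad and horizontal distance between wrench and winder above 0.14 m and contact force between wrench and winder below 0.1 N and linear speed of wrench below 0.02 m/s).
It fails at once if the nut is over-tightened (beyond 3.24 rad) (value of joint nut above 3.24 rad).
It fails at once if the robot's fingers turn or push the nut directly (contact force between the fingers and nut above 2 N).
It fails at once if a bystander is shifted more than 30 mm (distance of any of parts_bin, spare_spool, glue_jar from where it was at the start of the episode above 0.03 m).
It also fails if it takes over 72 s, if anything falls off the work surface, if the arm or the gripper's body presses on something with over 40 N, if the wrist force passes 120 N, or if a joint passes its speed limit or range.

## Working session

There is one attempt and no reset: what is moved stays moved. The work goes in short steps, Python scripts to look and compute and a tool call to move; the robot and the scene stay as the last step left them, time stands still between calls to the robot, and variables do not carry over. Pictures are saved under pics/ and viewed, at most 10 in all, crops included, and the job is handed in when it is done.

Besides the shell and the picture viewer there is one more tool, called after "Request:" in YAML: its name, and indented under it one key for each argument. apply_moves: Moves the arm, as the interface text tells. Its arguments: {"type":"object","properties":{"series":{"type":"string"}},"required":["series"]}

```bash
mkdir -p pics
cat > h.py <<'E'
from workcell import env
import numpy as np, cv2
from scipy.spatial.transform import Rotation as R
def tool():
    s=env.get_state(); q=s['orientation']; return np.array(s['position']),R.from_quat([q[1],q[2],q[3],q[0]])
def st():
    s=env.get_state(); p,r=tool()
    print('t',round(s['clock'],2),'p',p.round(1),'x',r.as_matrix()[:,0].round(3),'z',r.as_matrix()[:,2].round(3),'F',np.round(s['contact_force'],1),'M',np.round(s['wrist_torque'],2),'w',round(s['width'],3),'f',np.round(s['finger_force'],1))
def snap(n,f=None):
    im=env.grab_frame(n)
    if f: cv2.imwrite('pics/'+f,im[:,:,::-1])
    return im
def camT(n):
    c=env.get_calibration(n)
    if 'pose' in c: return c,np.array(c['pose'])
    p,r=tool(); T=np.eye(4);T[:3,:3]=r.as_matrix();T[:3,3]=p
    return c,T@np.array(c['hand_eye'])
def pix2z(n,u,v,z):
    c,T=camT(n);K=np.array(c['intrinsics']);a=(u-K[0,2])/K[0,0];b=(v-K[1,2])/K[1,1]
    x,y=a,b
    for _ in range(20):
        k=1+c['k1']*(x*x+y*y);x,y=a/k,b/k
    d=T[:3,:3]@np.array([x,-y,-1]);o=T[:3,3]
    return o+d*(z-o[2])/d[2]
def w2p(n,P):
    c,T=camT(n);K=np.array(c['intrinsics']);q=np.linalg.inv(T)@np.append(P,1)
    x,y=q[0]/-q[2],-q[1]/-q[2];k=1+c['k1']*(x*x+y*y)
    return K[0,0]*x*k+K[0,2],K[1,1]*y*k+K[1,2]
E
python3 - <<'E'
from h import *
st()
for n in ['top','scene']:
    snap(n,n+'0.png')
    for t in ['winder','nut_seat','nut_top','post_left','post_right','wrench','wrench_grip','wrench_socket','parts_bin','spare_spool','glue_jar']:
        for m in env.mark_of(t,n)[:2]: print(n,t,np.round(m['point'],1),round(m['p'],2))
E
```

```text
t 0.0 p [ 232.6 -498.2  241.6] x [ 0.906  0.423 -0.   ] z [-0.001  0.001 -1.   ] F [-0.6  0.4 -0.4] M [-0.02 -0.01 -0.01] w 0.996 f 0.0
top winder [628.5 -48.6   2.3] 0.96
top winder [626.3 -49.5 104.5] 0.46
top nut_seat [622.8 -47.8  87.1] 0.76
top nut_top [630.2 -48.4 100.9] 0.44
top nut_top [628.3 -50.8  84.1] 0.18
top post_left [532.2  45.4 140.9] 0.96
top post_left [708.2 306.1   1.6] 0.22
top post_right [ 588.3 -181.3  133.5] 0.61
top wrench [ 539.7 -283.5    3.5] 0.65
top wrench_grip [ 432.6 -298.7   23.2] 0.71
top wrench_grip [629.  -49.9  86.2] 0.53
top wrench_socket [ 540.5 -285.8   24.6] 0.65
top parts_bin [510.  326.3  -0.9] 0.6
top spare_spool [711.  300.9   2.5] 0.97
top glue_jar [ 709.7 -326.1    2.2] 0.73
scene winder [626.1 -47.7   3.3] 0.6
scene nut_seat [629.4 -46.2  87.6] 0.69
scene nut_top [626.4 -49.7 107.5] 0.67
scene post_left [535.1  49.3 137. ] 0.86
scene post_right [ 588.  -173.7  138. ] 0.61
scene wrench [ 542.1 -282.2   -3.6] 0.56
scene wrench_socket [ 534.3 -284.3   14.8] 0.9
scene parts_bin [512.7 324.1   3.7] 0.86
scene spare_spool [710.2 301.6   1.7] 0.8
scene glue_jar [ 709.7 -324.4   -1.1] 0.57
```

View pics/top0.png

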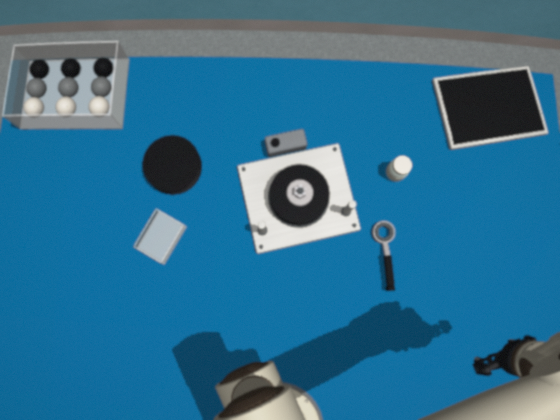

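View pics/scene0.png

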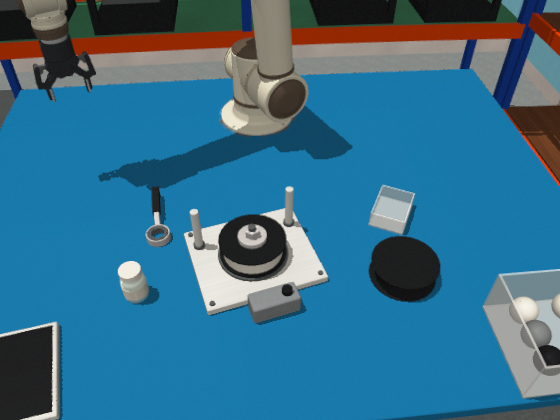

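The top view shows the winder at about (300,195) px, and the wrench head at (384,232) with its handle running down to (390,288). The scene view agrees. The measured post distances of about 134 mm match the stated 135, and the winder yaw comes out near 13.8°. The wrench yaw is about 8°. I'll approach with the tool x axis pointing along the handle, away from the head, so joint 6 keeps its range.

Request:
apply_moves:
  series: "100 268 -95 80 0 0 -84;100 268 -95 80 0 0 -84;100 268 -95 80 0 0 -84;100 268 -95 80 0 0 -84;100 268 -95 80 0 0 -84;100 268 -95 80 0 0 -84;100 268 -95 80 0 0 -84;100 268 -95 80 0 0 -84;100 268 -95 80 0 0 -84;100 268 -95 80 0 0 -84;100 268 -95 80 0 0 -84;100 268 -95 80 0 0 -84"

```text
clock: 2.2
position: [435.4, -298.7, 162.3]
orientation: [-0.0, 0.578, 0.816, -0.0]
contact_force: [-0.5, -0.1, 0.0]
width: 1.0
finger_force: 0.0
```

Request:
apply_moves:
  series: "100 0 0 0 0 0 -79;100 0 0 0 0 0 -79;100 0 0 0 0 0 -79;100 0 0 0 0 0 -79;100 0 0 0 0 0 -79;100 0 0 0 0 0 -79;100 0 0 0 0 0 -79;100 0 0 0 0 0 -79;100 0 0 0 0 0 -79;100 0 0 0 0 0 -79;100 0 0 0 0 0 -79;100 0 0 0 0 0 -79"

```text
clock: 3.2
position: [435.3, -298.9, 162.3]
orientation: [0.0, -0.073, 0.997, -0.0]
contact_force: [0.2, 0.1, -0.7]
width: 0.999
finger_force: 0.0
```

Run:
```python
from h import *
st(); print(np.round(env.get_state()['qpos'],2))
snap('wrist','w1.png')
for t in ['wrench','wrench_grip','wrench_socket']:
    for m in env.mark_of(t,'wrist')[:2]: print(t,np.round(m['point'],1),round(m['p'],2))
snap('top')
for t in ['wrench','wrench_grip','wrench_socket']:
    for m in env.mark_of(t,'top')[:2]: print(t,np.round(m['point'],1),round(m['p'],2))
```

```text
t 3.2 p [ 435.3 -298.9  162.3] x [-0.989 -0.145 -0.   ] z [ 0. -0. -1.] F [ 0.2  0.1 -0.7] M [0.04 0.01 0.01] w 0.999 f 0.0
[-0.6   0.02 -0.05  1.5  -0.   -0.75]
wrench [ 533.5 -285.9    2. ] 0.79
wrench_grip [ 430.9 -294.8   31. ] 0.6
wrench_socket [ 537.1 -284.1   17.1] 0.72
wrench [ 537.5 -287.9   -1.8] 0.77
wrench [626.3 -45.4  85.9] 0.31
wrench_grip [ 429.6 -297.4   22.9] 0.59
wrench_socket [ 541.2 -283.6   23.1] 0.63
```

View pics/w1.png

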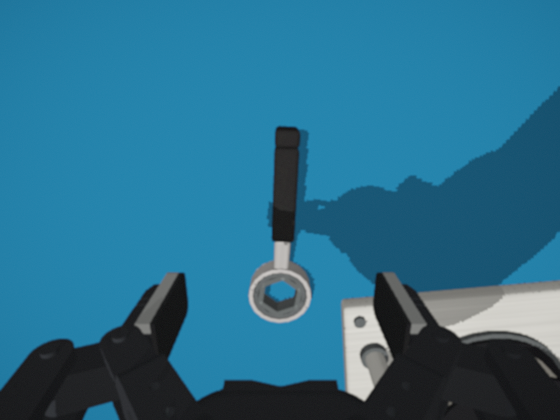

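The wrist view shows the head ring at about (280,293) px, the grip from (283,240) to (286,148), and the end foot at (287,130). The handle is nearly vertical in the image. I'll project these pixels.

Run:
```python
from h import *
im=cv2.imread('pics/w1.png');
g=lambda u,v,z:pix2z('wrist',u,v,z).round(1)
h=g(280,292,20);a=g(283,238,36);b=g(286.5,148,36);e=g(287,127,36)
print(h,a,b,e)
d=b-a;print(np.degrees(np.arctan2(-d[1],-d[0])),np.linalg.norm((a-h)[:2]),np.linalg.norm((e-h)[:2]))
d=e-h;print(np.degrees(np.arctan2(-d[1],-d[0])), h+d*105/np.linalg.norm(d[:2]))
```

```text
[ 531.9 -286.1   20. ] [ 467.5 -292.4   36. ] [ 390.9 -300.6   36. ] [ 375.  -302.5   36. ]
6.110221388784678 64.70741843096506 157.75477805759164
5.967182840423291 [ 427.46893171 -297.01567572   30.64943972]
```

Request:
apply_moves:
  series: "100 5 3 30 0 0 2.3;100 5 3 60 0 0 2.3;100 5 3 90 0 0 2.3;100 5 3 110 0 0 2.3;100 5 3 125 0 0 2.3;100 5 3 135 0 0 2.3;100 5 3 143 0 0 2.3;60 5 3 144 0 0 2.3;0 5 3 144 0 0 2.3;0 5 3 144 0 0 2.3;0 5 3 144 0 0 2.3;0 5 3 144 0 0 2.3"

```text
clock: 4.6
position: [430.4, -296.9, 19.2]
orientation: [0.001, -0.05, 0.999, -0.0]
contact_force: [0.2, 0.1, 0.3]
width: 0.297
finger_force: 0.0
```

Request:
apply_moves:
  series: "0 0 0 0 0 0 0;0 0 0 0 0 0 0;0 0 0 0 0 0 0;0 0 0 0 0 0 0;0 0 0 0 0 0 0;0 0 0 0 0 0 0"

```text
clock: 5.1
position: [430.4, -296.8, 19.2]
orientation: [0.001, -0.05, 0.999, -0.0]
contact_force: [-0.7, 1.7, 5.6]
width: 0.225
finger_force: 59.9
```

Request:
apply_moves:
  series: "0 0 0 -10 0 0 0;0 0 0 -30 0 0 0;0 0 0 -55 0 0 0;0 0 0 -80 0 0 0;0 0 0 -105 0 0 0;0 0 0 -130 0 0 0;0 -10 10 -145 0 0 -3;0 -28 30 -152 0 0 -8;0 -48 50 -152 0 0 -14;0 -68 72 -152 0 0 -20;0 -88 94 -152 0 0 -26;0 -108 115 -152 0 0 -32"

```text
clock: 6.1
position: [526.2, -170.1, 170.4]
orientation: [-0.0, -0.326, 0.945, 0.0]
contact_force: [0.9, -0.6, -5.3]
width: 0.224
finger_force: 59.0
```

Request:
apply_moves:
  series: "0 -31 12 0 0 0 -5;0 -41 19 0 0 0 -9;0 -46 22 0 0 0 -12;0 -51 25 0 0 0 -12;0 -51 25 0 0 0 -12;0 -51 25 0 0 0 -12"

```text
clock: 6.6
position: [550.8, -120.6, 170.2]
orientation: [-0.0, -0.42, 0.908, 0.0]
contact_force: [0.2, 0.4, -3.6]
width: 0.224
finger_force: 59.1
```

Run:
```python
from h import *
st()
snap('wrist','w2.png')
for t in ['wrench','wrench_grip','wrench_socket','nut_top','nut_seat','post_left','post_right']:
    for m in env.mark_of(t,'wrist')[:2]: print(t,np.round(m['point'],1),round(m['p'],2))
```

```text
t 6.6 p [ 550.8 -120.6  170.2] x [-0.648 -0.762  0.   ] z [-0.001 -0.    -1.   ] F [ 0.2  0.4 -3.6] M [-0.17  0.22 -0.01] w 0.224 f 59.1
wrench [ 708.4 -322.9   -4.5] 0.16
wrench_grip [ 547.  -116.2  182.2] 0.73
nut_top [626.4 -50.  104. ] 0.48
nut_seat [629.1 -48.1  85.9] 0.87
post_right [ 593.7 -178.1  134.9] 0.81
```

View pics/w2.png

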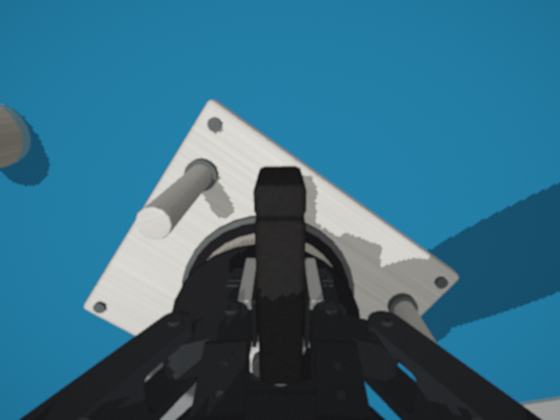

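The head is hidden in the wrist view, where only the foot end at (280,168) px and the right post top at (155,222) show. I'll use the fixed cameras to measure the head relative to the nut.

Run:
```python
from h import *
p,r=tool()
e=pix2z('wrist',280,168,170.2-19.2+36); print('foot in tool x', (r.inv().apply(e-p)).round(1),'post', pix2z('wrist',155,222,138).round(1))
t=cv2.imread('pics/top0.png');s0=cv2.imread('pics/scene0.png')
# spool blob in the clean pictures
for n,im,(u,v) in (('top',t,w2p('top',[627,-48,75])),('scene',s0,w2p('scene',[627,-48,75]))): print(n,np.round((u,v),1))
tn=snap('top')[:,:,::-1]; 
for th in ['wrench','wrench_socket']:
    for m in env.mark_of(th,'top')[:1]: print(th,np.round(m['point'],1),round(m['p'],2))
sn=snap('scene')[:,:,::-1]
for th in ['wrench','wrench_socket']:
    for m in env.mark_of(th,'scene')[:1]: print(th,np.round(m['point'],1),round(m['p'],2))
crop=lambda im,u,v:cv2.resize(im[v-36:v+36,u-48:u+48],None,fx=4,fy=4,interpolation=cv2.INTER_CUBIC)
cv2.imwrite('pics/c1.png',np.vstack([np.hstack([crop(t,300,190),crop(tn,300,190)]),np.hstack([crop(s0,252,240),crop(sn,252,225)])]))
```

```text
foot in tool x [ 59.9  -0.2 -16.7] post [ 589.4 -179.3  138. ]
top [299.2 193.8]
scene [251.7 237.5]
wrench [624.9 -39.2 171.1] 0.28
wrench_socket [621.4 -39.  171.1] 0.57
wrench [622.2 -37.6 149.5] 0.7
```

View pics/c1.png

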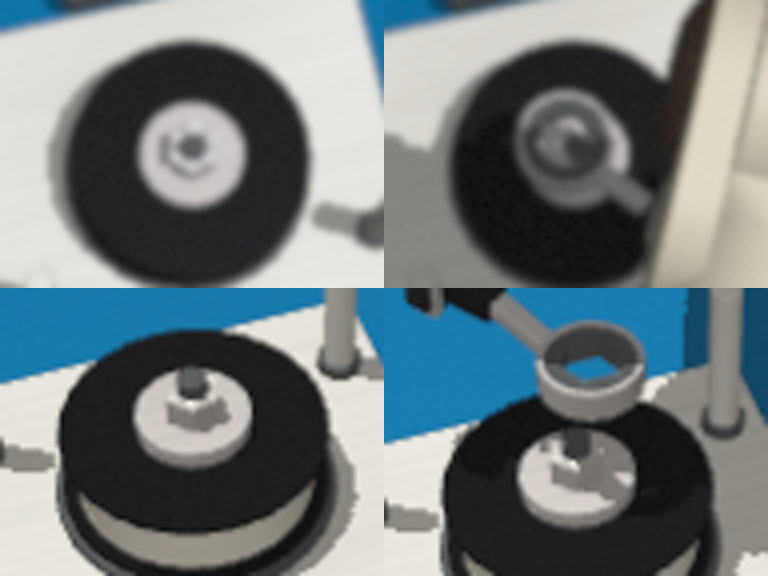

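Crops: the top pair puts the clamp disc at about (192,153) and the held ring at (179,134). In the scene pair the stud top is at (190,79), and the ring's top face is at (206,73) in a crop shifted by 15 px. I'll convert these.

Run:
```python
from h import *
f=lambda n,ox,oy,x,y,z:pix2z(n,ox+(x+.5)/4-.5,oy+(y+.5)/4-.5,z).round(1)
print('top disc',f('top',252,154,192,153,87),'stud',f('top',252,154,192,146,115),'ring',f('top',252,154,179,134,171))
print('top spool',f('top',252,154,187,165,75))
print('scene stud',f('scene',204,204,190,79,115),'disc',f('scene',204,204,193.5,123,87),'ring',f('scene',204,189,206.5,73.5,171))
# edge-based circle refinement in the top picture and ring
t=cv2.imread('pics/top0.png')
m=((t.max(2)<60)*255).astype(np.uint8); m[:, :230]=0; m[:,360:]=0;m[:150]=0;m[240:]=0
c=max(cv2.findContours(m,cv2.RETR_EXTERNAL,cv2.CHAIN_APPROX_NONE)[0],key=cv2.contourArea)
e=cv2.fitEllipse(cv2.convexHull(c));print(e,pix2z('top',*e[0],75).round(1))
```

```text
top disc [629.7 -48.6  87. ] stud [628.8 -47.1 115. ] ring [624.8 -36.2 171. ]
top spool [624. -46.  75.]
scene stud [619.7 -47.6 115. ] disc [628.2 -47.   87. ] ring [624.5 -36.9 171. ]
((298.24798583984375, 195.04702758789062), (58.3669319152832, 59.94979476928711), 34.58293533325195) [623.5 -45.7  75. ]
```

Request:
apply_moves:
  series: "0 1 -6 5 0 0 0;0 1 -12 15 0 0 0;0 1 -12 25 0 0 0;0 1 -12 32 0 0 0;0 1 -12 32 0 0 0;0 1 -12 32 0 0 0"

```text
clock: 7.8
position: [558.9, -128.8, 137.3]
orientation: [-0.001, -0.42, 0.907, 0.001]
contact_force: [-0.5, 0.3, -4.1]
width: 0.222
finger_force: 59.1
```

Run:
```python
from h import *
st()
tn=snap('top')[:,:,::-1]
for th in ['wrench_socket','nut_top']:
    for m in env.mark_of(th,'top')[:1]: print(th,np.round(m['point'],1),round(m['p'],2))
sn=snap('scene')[:,:,::-1]
for th in ['wrench_socket','nut_top']:
    for m in env.mark_of(th,'scene')[:1]: print(th,np.round(m['point'],1),round(m['p'],2))
crop=lambda im,u,v:cv2.resize(im[v-28:v+28,u-25:u+25],None,fx=8,fy=8,interpolation=cv2.INTER_CUBIC)
cv2.imwrite('pics/c2.png',np.hstack([crop(tn,299,190),crop(sn,252,228)]))
```

```text
t 7.8 p [ 558.9 -128.8  137.3] x [-0.646 -0.763  0.001] z [-0.002  0.    -1.   ] F [-0.5  0.3 -4.1] M [-0.1   0.11  0.03] w 0.222 f 59.1
wrench_socket [630.3 -46.9 139.7] 0.71
nut_top [630.8 -50.8 105. ] 0.49
wrench_socket [624.5 -45.8 133.5] 0.63
nut_top [625.2 -50.1 108.1] 0.48
```

View pics/c2.png

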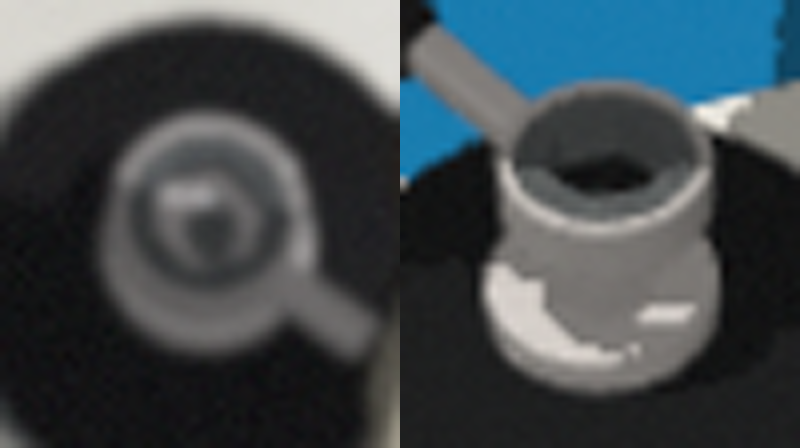

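In the top crop the ring centre is at about (209,210) and the stud, seen through the hole, is at (210,230). In the scene crop the ring top face is at about (206,158) and the disc spans x = 482 to 722. I'll compare these with the projection expected when concentric.

Run:
```python
from h import *
for n in ['top','scene']:
    for z in (138,115,87): print(n,z,np.round(w2p(n,[628,-48,z]),1))
print('ring top',pix2z('top',299.7,187.8,138).round(1),'stud',pix2z('top',299.8,190.3,115).round(1),'disc',pix2z('top',299.6,191.9,87).round(1))
print('ring scene',pix2z('scene',252.4,219.3,138).round(1),'disc',pix2z('scene',251.9,234.6,87).round(1))
```

```text
top 138 [300.5 188.6]
top 115 [300.  190.4]
top 87 [299.4 192.5]
scene 138 [250.8 218.9]
scene 115 [251.2 226. ]
scene 87 [251.6 234.3]
ring top [630.1 -46.  138. ] stud [628.3 -47.5 115. ] disc [629.7 -48.5  87. ]
ring scene [629.5 -44.5 138. ] disc [628.9 -47.3  87. ]
```

Request:
apply_moves:
  series: "0 2 -0.5 2 0 0 0;0 2 -0.5 5 0 0 0;0 2 -0.5 8 0 0 0;0 2 -0.5 10 0 0 0;0 2 -0.5 11.5 0 0 0;0 2 -0.5 13 0 0 0;0 2 -0.5 13 0 0 0"

```text
clock: 8.68
position: [558.4, -130.8, 124.8]
orientation: [-0.0, -0.42, 0.907, 0.0]
contact_force: [-0.1, 0.0, -5.4]
width: 0.222
finger_force: 59.1
```

Request:
apply_moves:
  series: "0 0 0 1 0 0 0;0 0 0 2 0 0 0;0 0 0 3 0 0 0;0 0 0 3 0 0 0;0 0 0 3 0 0 0"

```text
clock: 9.1
position: [558.7, -130.8, 122.5]
orientation: [0.0, -0.42, 0.907, -0.0]
contact_force: [0.5, 0.6, -3.9]
width: 0.224
finger_force: 59.4
```

Request:
apply_moves:
  series: "0 0 0 0.7 0 0 0;0 0 0 1.4 0 0 0;0 0 0 2 0 0 0;0 0 0 2.5 0 0 0;0 0 0 2.5 0 0 0;0 0 0 2.5 0 0 0"

```text
clock: 9.6
position: [558.6, -131.0, 120.0]
orientation: [0.0, -0.42, 0.907, -0.0]
contact_force: [-0.8, -1.9, -1.2]
width: 0.226
finger_force: 59.6
```

Request:
apply_moves:
  series: "0 0.5 0 0.7 0 0 0;0 0.3 5.6 1 0 0 3;0 -0.1 11.3 1 0 0 6;0 -0.8 16.9 1 0 0 9;0 -1.9 22.5 1 0 0 12;0 -3.2 28 1 0 0 15;0 -3.2 28 1 0 0 15"

```text
clock: 10.18
position: [539.3, -110.0, 119.4]
orientation: [0.0, -0.297, 0.955, -0.0]
contact_force: [-0.8, -4.0, 1.2]
width: 0.224
finger_force: 59.9
```

```bash
python3 -c "
from h import *;st()"
```

```text
t 10.18 p [ 539.3 -110.   119.4] x [-0.823 -0.568 -0.001] z [ 0.001 -0.    -1.   ] F [-0.8 -4.   1.2] M [-0.58 -0.21 -0.3 ] w 0.224 f 59.9
```

Request:
apply_moves:
  series: "0 0.7 0 0 0 0 0;0 0.5 5.6 0.2 0 0 3;0 0.1 11.3 0.2 0 0 6;0 -0.6 16.9 0.2 0 0 9;0 -1.7 22.5 0.2 0 0 12;0 -3 28 0.2 0 0 15;0 -3 28 0.2 0 0 15"

```text
clock: 10.77
position: [526.2, -85.2, 119.0]
orientation: [0.001, -0.171, 0.985, -0.0]
contact_force: [0.8, -1.7, 0.4]
width: 0.226
finger_force: 60.0
```

```bash
python3 -c "
from h import *;st()"
```

```text
t 10.77 p [526.2 -85.2 119. ] x [-0.941 -0.337 -0.001] z [ 0.001  0.    -1.   ] F [ 0.8 -1.7  0.4] M [-0.35 -0.64 -0.33] w 0.226 f 60.0
```

Request:
apply_moves:
  series: "0 0 0 0.3 0 0 0;0 -0.2 5.6 0.6 0 0 3;0 -0.6 11.3 0.8 0 0 6;0 -1.3 16.9 0.8 0 0 9;0 -2.4 22.5 0.8 0 0 12;0 -3.7 28 0.8 0 0 15;0 -3.7 28 0.8 0 0 15"

```text
clock: 11.35
position: [519.9, -57.6, 117.1]
orientation: [-0.0, -0.042, 0.999, 0.0]
contact_force: [2.7, -2.4, -5.0]
width: 0.221
finger_force: 59.2
```

```bash
python3 -c "
from h import *;st()"
```

```text
t 11.35 p [519.9 -57.6 117.1] x [-0.997 -0.083  0.001] z [-0.001  0.    -1.   ] F [ 2.7 -2.4 -5. ] M [-0.45 -0.6  -0.28] w 0.221 f 59.2
```

Request:
apply_moves:
  series: "0 -0.4 0 2 0 0 0;0 -0.4 0 4 0 0 0;0 -0.4 0 6 0 0 0;0 -0.4 0 8 0 0 0;0 -0.4 0 9.5 0 0 0;0 -0.4 0 10.5 0 0 0;0 -0.4 0 11 0 0 0;0 -0.4 0 11 0 0 0;0 -0.4 0 11 0 0 0"

```text
clock: 12.1
position: [520.1, -58.0, 106.8]
orientation: [-0.0, -0.041, 0.999, -0.0]
contact_force: [1.4, -0.7, -4.9]
width: 0.225
finger_force: 59.3
```

```bash
python3 -c "
from h import *;st()"
```

```text
t 12.1 p [520.1 -58.  106.8] x [-0.997 -0.082  0.   ] z [-0. -0. -1.] F [ 1.4 -0.7 -4.9] M [-0.17  0.04 -0.12] w 0.225 f 59.3
```

Request:
apply_moves:
  series: "0 0 0 0.6 0 0 0;0 0 0 0.8 0 0 0;0 -0.3 7.5 0.8 0 0 4;0 -1.1 15 0.8 0 0 8;0 -2.4 22.5 0.8 0 0 12;0 -4.2 29.8 0.8 0 0 16;0 -6.5 36.9 0.8 0 0 20;0 -9.3 43.9 0.8 0 0 24;0 -12.6 50.7 0.8 0 0 28;0 -12.6 50.7 0.8 0 0 28"

```text
clock: 12.93
position: [529.1, -5.9, 106.2]
orientation: [0.0, 0.203, 0.979, -0.0]
contact_force: [0.8, -4.5, -1.7]
width: 0.222
finger_force: 59.5
```

```bash
cat >> h.py <<'E'
C=np.array([627.8,-48.9])
def rep():
    st(); s=env.get_state(); p,r=tool(); X=r.as_matrix()[:,0]; F=np.array(s['contact_force']); d=p[:2]-C
    print('handle deg',round(np.degrees(np.arctan2(X[1],X[0]))%360,1),'pos deg',round(np.degrees(np.arctan2(d[1],d[0]))%360,1),'R',np.linalg.norm(d).round(1),
     'Frad',(F[:2]@d/np.linalg.norm(d)).round(2),'Mz nut Nm',((d[0]*F[1]-d[1]*F[0])/1000+s['wrist_torque'][2]).round(3),'Mz no wrist',((d[0]*F[1]-d[1]*F[0])/1000).round(3))
E
python3 -c "
from h import *;rep()"
```

```text
t 12.93 p [529.1  -5.9 106.2] x [-0.918  0.398 -0.001] z [ 0.001 -0.001 -1.   ] F [ 0.8 -4.5 -1.7] M [-0.88 -0.19 -0.36] w 0.222 f 59.5
handle deg 156.6 pos deg 156.5 R 107.6 Frad -2.55 Mz nut Nm 0.042 Mz no wrist 0.404
```

Request:
apply_moves:
  series: "0 -1.2 -13.2 0 0 0 -7;0 -3.6 -26.1 0 0 0 -14;0 -7.6 -38.7 0 0 0 -21;0 -13 -50.7 0 0 0 -28;0 -19.9 -61.9 0 0 0 -35;0 -28.1 -72.3 0 0 0 -42;0 -37.4 -81.5 0 0 0 -49;0 -47.8 -89.5 0 0 0 -56;0 -59.2 -96.2 0 0 0 -63;0 -71.2 -101.5 0 0 0 -70;0 -83.8 -105.2 0 0 0 -77;0 -83.8 -105.2 0 0 0 -77"

```text
clock: 13.93
position: [565.6, -137.0, 106.0]
orientation: [0.001, -0.456, 0.89, 0.0]
contact_force: [0.0, 1.8, -0.9]
width: 0.224
finger_force: 59.7
```

```bash
python3 -c "
from h import *;rep()"
```

```text
t 13.93 p [ 565.6 -137.   106. ] x [-0.583 -0.812 -0.002] z [ 0.002  0.001 -1.   ] F [ 0.   1.8 -0.9] M [ 0.4  -0.32  0.07] w 0.224 f 59.7
handle deg 234.3 pos deg 234.8 R 107.9 Frad -1.5 Mz nut Nm -0.037 Mz no wrist -0.109
```

Request:
apply_moves:
  series: "0 -0.6 7.5 0 0 0 4;0 -1.4 15 0 0 0 8;0 -2.7 22.5 0 0 0 12;0 -2.7 22.5 0 0 0 12"

```text
clock: 14.27
position: [547.3, -120.2, 106.4]
orientation: [0.001, -0.355, 0.935, -0.0]
contact_force: [4.5, -1.4, -4.2]
width: 0.22
finger_force: 59.3
```

```bash
python3 -c "
from h import *;rep()"
```

```text
t 14.27 p [ 547.3 -120.2  106.4] x [-0.748 -0.664 -0.001] z [ 0.001 -0.    -1.   ] F [ 4.5 -1.4 -4.2] M [-0.48 -0.75 -0.35] w 0.22 f 59.3
handle deg 221.6 pos deg 221.5 R 107.6 Frad -2.45 Mz nut Nm 0.083 Mz no wrist 0.437
```

Request:
apply_moves:
  series: "0 -0.4 5.6 0 0 0 3;0 -1 11.3 0 0 0 6;0 -1.7 16.9 0 0 0 9;0 -1.7 16.9 0 0 0 9"

```text
clock: 14.6
position: [537.3, -107.1, 106.3]
orientation: [0.0, -0.282, 0.959, -0.0]
contact_force: [2.3, -4.4, -2.7]
width: 0.224
finger_force: 59.5
```

```bash
python3 -c "
from h import *;rep()"
```

```text
t 14.6 p [ 537.3 -107.1  106.3] x [-0.841 -0.541  0.   ] z [ 0.001 -0.001 -1.   ] F [ 2.3 -4.4 -2.7] M [-0.88 -0.32 -0.4 ] w 0.224 f 59.5
handle deg 212.7 pos deg 212.7 R 107.5 Frad 0.44 Mz nut Nm 0.131 Mz no wrist 0.53
```

Request:
apply_moves:
  series: "0 0 3.8 0 0 0 2;0 -0.3 7.5 0 0 0 4;0 -0.3 7.5 0 0 0 4;0 -0.3 7.5 0 0 0 4"

```text
clock: 14.93
position: [533.7, -101.0, 106.2]
orientation: [-0.0, -0.25, 0.968, -0.0]
contact_force: [-1.7, -4.2, -0.8]
width: 0.221
finger_force: 59.7
```

```bash
python3 -c "
from h import *;rep()"
```

```text
t 14.93 p [ 533.7 -101.   106.2] x [-0.875 -0.483  0.   ] z [ 0.    -0.001 -1.   ] F [-1.7 -4.2 -0.8] M [-0.81  0.05 -0.24] w 0.221 f 59.7
handle deg 208.9 pos deg 209.0 R 107.5 Frad 3.51 Mz nut Nm 0.07 Mz no wrist 0.308
```

Request:
apply_moves:
  series: "0 0.2 7.5 0 0 0 4;0 -0.7 15 0 0 0 8;0 -1.9 22.5 0 0 0 12;0 -1.9 22.5 0 0 0 12;0 -1.9 22.5 0 0 0 12"

```text
clock: 15.35
position: [524.9, -80.2, 106.2]
orientation: [0.0, -0.147, 0.989, -0.0]
contact_force: [2.7, -4.0, -1.7]
width: 0.227
finger_force: 59.7
```

```bash
python3 -c "
from h import *;rep()"
```

```text
t 15.35 p [524.9 -80.2 106.2] x [-0.956 -0.292 -0.   ] z [ 0.001 -0.001 -1.   ] F [ 2.7 -4.  -1.7] M [-0.79 -0.31 -0.3 ] w 0.227 f 59.7
handle deg 197.0 pos deg 196.9 R 107.6 Frad -1.46 Mz nut Nm 0.196 Mz no wrist 0.493
```

Request:
apply_moves:
  series: "0 -0.3 5.6 0 0 0 3;0 -0.8 11.3 0 0 0 6;0 -1.5 16.9 0 0 0 9;0 -1.5 16.9 0 0 0 9;0 -1.5 16.9 0 0 0 9"

```text
clock: 15.77
position: [521.2, -63.6, 106.1]
orientation: [-0.0, -0.069, 0.998, -0.0]
contact_force: [-0.8, -4.1, 0.1]
width: 0.225
finger_force: 59.8
```

```bash
python3 -c "
from h import *;rep()"
```

```text
t 15.77 p [521.2 -63.6 106.1] x [-0.99  -0.138  0.   ] z [ 0. -0. -1.] F [-0.8 -4.1  0.1] M [-0.82 -0.12 -0.33] w 0.225 f 59.8
handle deg 188.0 pos deg 187.9 R 107.6 Frad 1.39 Mz nut Nm 0.092 Mz no wrist 0.425
```

Request:
apply_moves:
  series: "0 -0.2 7.5 0 0 0 4;0 -1 15 0 0 0 8;0 -2.3 22.5 0 0 0 12;0 -2.3 22.5 0 0 0 12;0 -2.3 22.5 0 0 0 12"

```text
clock: 16.18
position: [520.5, -41.0, 106.1]
orientation: [-0.0, 0.035, 0.999, -0.0]
contact_force: [-0.9, -5.5, -0.4]
width: 0.225
finger_force: 59.9
```

```bash
python3 -c "
from h import *;rep()"
```

```text
t 16.18 p [520.5 -41.  106.1] x [-0.998  0.07   0.   ] z [-0.    -0.001 -1.   ] F [-0.9 -5.5 -0.4] M [-1.02 -0.14 -0.47] w 0.225 f 59.9
handle deg 176.0 pos deg 175.8 R 107.6 Frad 0.48 Mz nut Nm 0.126 Mz no wrist 0.598
```

Request:
apply_moves:
  series: "0 -0.1 3.8 0 0 0 2;0 -0.3 7.5 0 0 0 4;0 -0.6 11.3 0 0 0 6;0 -0.6 11.3 0 0 0 6;0 -0.6 11.3 0 0 0 6"

```text
clock: 16.6
position: [521.8, -30.0, 106.0]
orientation: [-0.0, 0.087, 0.996, -0.0]
contact_force: [-0.7, -5.0, 0.1]
width: 0.226
finger_force: 59.9
```

```bash
python3 -c "
from h import *;rep()"
```

```text
t 16.6 p [521.8 -30.  106. ] x [-0.985  0.174  0.   ] z [-0. -0. -1.] F [-0.7 -5.   0.1] M [-1.04 -0.02 -0.38] w 0.226 f 59.9
handle deg 170.0 pos deg 169.9 R 107.6 Frad -0.19 Mz nut Nm 0.168 Mz no wrist 0.546
```

Request:
apply_moves:
  series: "0 0 5.6 -0.5 0 0 3;0 -0.5 11.3 -0.5 0 0 6;0 -1.2 16.9 -0.5 0 0 9;0 -1.2 16.9 -0.5 0 0 9;0 -1.2 16.9 -0.5 0 0 9"

```text
clock: 17.02
position: [526.1, -13.6, 106.2]
orientation: [-0.0, 0.165, 0.986, -0.0]
contact_force: [1.1, -5.3, -2.3]
width: 0.226
finger_force: 59.5
```

```bash
python3 -c "
from h import *;rep()"
```

```text
t 17.02 p [526.1 -13.6 106.2] x [-0.946  0.325  0.   ] z [-0.    -0.001 -1.   ] F [ 1.1 -5.3 -2.3] M [-1.19 -0.36 -0.37] w 0.226 f 59.5
handle deg 161.0 pos deg 160.9 R 107.7 Frad -2.76 Mz nut Nm 0.125 Mz no wrist 0.496
```

Request:
apply_moves:
  series: "0 -1.4 -13.2 0 0 0 -7;0 -3.8 -26.1 0 0 0 -14;0 -7.7 -38.7 0 0 0 -21;0 -13 -50.7 0 0 0 -28;0 -19.9 -61.9 0 0 0 -35;0 -28 -72.3 0 0 0 -42;0 -37.3 -81.5 0 0 0 -49;0 -47.8 -89.5 0 0 0 -56;0 -59.2 -96.2 0 0 0 -63;0 -71.2 -101.5 0 0 0 -70;0 -76.4 -103.3 0 0 0 -73;0 -76.4 -103.3 0 0 0 -73"

```text
clock: 18.02
position: [565.0, -136.3, 106.1]
orientation: [0.001, -0.455, 0.89, 0.0]
contact_force: [3.5, -0.1, -1.7]
width: 0.221
finger_force: 59.6
```

Request:
apply_moves:
  series: "0 -0.3 7.5 0 0 0 4;0 -1.1 15 0 0 0 8;0 -2.4 22.5 0 0 0 12;0 -2.4 22.5 0 0 0 12;0 -2.4 22.5 0 0 0 12"

```text
clock: 18.43
position: [547.2, -120.5, 106.5]
orientation: [0.0, -0.358, 0.934, -0.0]
contact_force: [2.3, -2.6, -4.2]
width: 0.223
finger_force: 59.4
```

```bash
python3 -c "
from h import *;rep()"
```

```text
t 18.43 p [ 547.2 -120.5  106.5] x [-0.744 -0.668 -0.   ] z [ 0. -0. -1.] F [ 2.3 -2.6 -4.2] M [-0.57 -0.47 -0.41] w 0.223 f 59.4
handle deg 221.9 pos deg 221.6 R 107.8 Frad 0.01 Mz nut Nm -0.04 Mz no wrist 0.374
```

Request:
apply_moves:
  series: "0 -0.1 5.6 0 0 0 3;0 -0.6 11.3 0 0 0 6;0 -1.3 16.9 0 0 0 9;0 -1.9 20.6 0 0 0 11;0 -1.9 20.6 0 0 0 11"

```text
clock: 18.85
position: [535.3, -103.8, 106.5]
orientation: [0.0, -0.266, 0.964, -0.0]
contact_force: [4.1, -4.5, -4.3]
width: 0.224
finger_force: 59.2
```

```bash
python3 -c "
from h import *;rep()"
```

```text
t 18.85 p [ 535.3 -103.8  106.5] x [-0.859 -0.512 -0.001] z [ 0.001 -0.    -1.   ] F [ 4.1 -4.5 -4.3] M [-0.89 -0.88 -0.49] w 0.224 f 59.2
handle deg 210.8 pos deg 210.7 R 107.5 Frad -1.23 Mz nut Nm 0.149 Mz no wrist 0.637
```

Request:
apply_moves:
  series: "0 -0.3 1.9 0 0 0 1;0 -0.4 3.8 0 0 0 2;0 -0.5 5.6 0 0 0 3;0 -0.5 5.6 0 0 0 3;0 -0.5 5.6 0 0 0 3"

```text
clock: 19.27
position: [532.8, -99.2, 106.4]
orientation: [-0.0, -0.241, 0.97, -0.0]
contact_force: [2.8, -4.8, -3.9]
width: 0.231
finger_force: 59.4
```

```bash
python3 -c "
from h import *;rep()"
```

```text
t 19.27 p [532.8 -99.2 106.4] x [-0.884 -0.468  0.   ] z [-0.    -0.001 -1.   ] F [ 2.8 -4.8 -3.9] M [-0.9  -0.52 -0.32] w 0.231 f 59.4
handle deg 207.9 pos deg 207.9 R 107.5 Frad -0.2 Mz nut Nm 0.278 Mz no wrist 0.594
```

Still level, so the nut is running.

Request:
apply_moves:
  series: "0 -0.1 3.8 0 0 0 2;0 -0.3 7.5 0 0 0 4;0 -0.8 13.2 0 0 0 7;0 -0.8 13.2 0 0 0 7;0 -0.8 13.2 0 0 0 7"

```text
clock: 19.68
position: [527.3, -87.1, 106.4]
orientation: [-0.0, -0.182, 0.983, -0.0]
contact_force: [2.0, -5.2, -3.5]
width: 0.224
finger_force: 59.4
```

```bash
python3 -c "
from h import *;rep()"
```

```text
t 19.68 p [527.3 -87.1 106.4] x [-0.934 -0.357  0.   ] z [-0.    -0.001 -1.   ] F [ 2.  -5.2 -3.5] M [-0.95 -0.47 -0.41] w 0.224 f 59.4
handle deg 200.9 pos deg 200.8 R 107.5 Frad -0.02 Mz nut Nm 0.184 Mz no wrist 0.598
```

Request:
apply_moves:
  series: "0 -0.1 3.8 0 0 0 2;0 -0.3 7.5 0 0 0 4;0 -1.1 15 0 0 0 8;0 -1.1 15 0 0 0 8;0 -1.1 15 0 0 0 8"

```text
clock: 20.1
position: [522.9, -72.8, 106.4]
orientation: [-0.0, -0.113, 0.994, -0.0]
contact_force: [1.5, -6.3, -2.9]
width: 0.225
finger_force: 59.4
```

```bash
python3 -c "
from h import *;rep()"
```

```text
t 20.1 p [522.9 -72.8 106.4] x [-0.974 -0.225  0.   ] z [-0.    -0.001 -1.   ] F [ 1.5 -6.3 -2.9] M [-1.05 -0.39 -0.5 ] w 0.225 f 59.4
handle deg 193.0 pos deg 192.8 R 107.5 Frad -0.11 Mz nut Nm 0.2 Mz no wrist 0.697
```

Request:
apply_moves:
  series: "0 0 1.9 0 0 0 1;0 -0.1 3.8 0 0 0 2;0 -0.1 4.7 0 0 0 2.5;0 -0.1 4.7 0 0 0 2.5;0 -0.1 4.7 0 0 0 2.5"

```text
clock: 20.52
position: [522.0, -68.4, 106.3]
orientation: [-0.0, -0.092, 0.996, -0.0]
contact_force: [2.4, -5.4, -3.6]
width: 0.223
finger_force: 59.4
```

```bash
python3 -c "
from h import *;rep()"
```

```text
t 20.52 p [522.  -68.4 106.3] x [-0.983 -0.182  0.   ] z [-0.    -0.001 -1.   ] F [ 2.4 -5.4 -3.6] M [-1.09 -0.36 -0.36] w 0.223 f 59.4
handle deg 190.5 pos deg 190.4 R 107.6 Frad -1.36 Mz nut Nm 0.253 Mz no wrist 0.616
```

Running, with noise of about 0.08. Continuing.

Request:
apply_moves:
  series: "0 -0.2 3.8 0 0 0 2;0 -0.5 7.5 0 0 0 4;0 -1 13.2 0 0 0 7;0 -1 13.2 0 0 0 7;0 -1 13.2 0 0 0 7"

```text
clock: 20.93
position: [520.4, -55.1, 106.4]
orientation: [-0.0, -0.031, 1.0, -0.0]
contact_force: [0.2, -6.9, -2.2]
width: 0.223
finger_force: 59.5
```

```bash
python3 -c "
from h import *;rep()"
```

```text
t 20.93 p [520.4 -55.1 106.4] x [-0.998 -0.061  0.001] z [-0.001 -0.001 -1.   ] F [ 0.2 -6.9 -2.2] M [-1.16 -0.11 -0.47] w 0.223 f 59.5
handle deg 183.5 pos deg 183.3 R 107.5 Frad 0.2 Mz nut Nm 0.266 Mz no wrist 0.739
```

Request:
apply_moves:
  series: "0 0 1.9 0 0 0 1;0 -0.1 3.8 0 0 0 2;0 -0.1 5.6 0 0 0 3;0 -0.1 5.6 0 0 0 3;0 -0.1 5.6 0 0 0 3"

```text
clock: 21.35
position: [520.2, -49.7, 106.4]
orientation: [-0.0, -0.005, 1.0, -0.0]
contact_force: [0.7, -5.3, -2.7]
width: 0.225
finger_force: 59.5
```

```bash
python3 -c "
from h import *;rep()"
```

```text
t 21.35 p [520.2 -49.7 106.4] x [-1.    -0.009  0.001] z [-0.001 -0.001 -1.   ] F [ 0.7 -5.3 -2.7] M [-1.1  -0.14 -0.44] w 0.225 f 59.5
handle deg 180.5 pos deg 180.4 R 107.6 Frad -0.7 Mz nut Nm 0.127 Mz no wrist 0.566
```

Request:
apply_moves:
  series: "0 -0.1 3.8 0 0 0 2;0 -0.4 7.5 0 0 0 4;0 -0.9 13.2 0 0 0 7;0 -0.9 13.2 0 0 0 7;0 -0.9 13.2 0 0 0 7"

```text
clock: 21.77
position: [521.0, -36.3, 106.3]
orientation: [-0.0, 0.056, 0.998, -0.0]
contact_force: [-0.3, -6.1, -2.1]
width: 0.222
finger_force: 59.6
```

```bash
cat >> h.py <<'E'
_rep=rep
def rep():
    _rep(); _,r=tool(); print('Mrad',(np.array(env.get_state()['wrist_torque'])@r.as_matrix()[:,0]).round(2))
E
python3 -c "
from h import *;rep()"
```

```text
t 21.77 p [521.  -36.3 106.3] x [-0.994  0.113  0.001] z [-0.001 -0.001 -1.   ] F [-0.3 -6.1 -2.1] M [-1.15  0.   -0.49] w 0.222 f 59.6
handle deg 173.5 pos deg 173.3 R 107.6 Frad -0.42 Mz nut Nm 0.161 Mz no wrist 0.651
Mrad 1.14
```

Mrad is still flat at 1.14, so it is running.

Request:
apply_moves:
  series: "0 -0.1 3.8 0 0 0 2;0 -0.4 7.5 0 0 0 4;0 -1 13.2 0 0 0 7;0 -1.7 17.8 0 0 0 9.5;0 -1.7 17.8 0 0 0 9.5;0 -1.7 17.8 0 0 0 9.5"

```text
clock: 22.27
position: [524.5, -18.9, 106.3]
orientation: [-0.001, 0.139, 0.99, -0.001]
contact_force: [-2.1, -6.3, -2.3]
width: 0.226
finger_force: 59.7
```

```bash
python3 -c "
from h import *;rep()"
```

```text
t 22.27 p [524.5 -18.9 106.3] x [-0.961  0.275  0.001] z [-0.002 -0.001 -1.   ] F [-2.1 -6.3 -2.3] M [-1.2   0.29 -0.46] w 0.226 f 59.7
handle deg 164.0 pos deg 163.8 R 107.6 Frad 0.3 Mz nut Nm 0.258 Mz no wrist 0.715
Mrad 1.23
```

Request:
apply_moves:
  series: "0 0 1.9 0 0 0 1;0 -0.1 3.8 0 0 0 2;0 -0.3 7.5 0 0 0 4;0 -0.3 7.5 0 0 0 4;0 -0.3 7.5 0 0 0 4;0 -0.3 7.5 0 0 0 4"

```text
clock: 22.77
position: [526.8, -11.9, 106.3]
orientation: [-0.001, 0.173, 0.985, -0.001]
contact_force: [-1.6, -5.6, -1.7]
width: 0.22
finger_force: 59.7
```

```bash
python3 -c "
from h import *;rep()"
```

```text
t 22.77 p [526.8 -11.9 106.3] x [-0.94   0.341  0.001] z [-0.002 -0.001 -1.   ] F [-1.6 -5.6 -1.7] M [-1.25  0.35 -0.39] w 0.22 f 59.7
handle deg 160.0 pos deg 159.9 R 107.6 Frad -0.39 Mz nut Nm 0.231 Mz no wrist 0.62
Mrad 1.29
```

Request:
apply_moves:
  series: "0 -0.9 -13.2 0 0 0 -7;0 -3.3 -26.1 0 0 0 -14;0 -7.2 -38.7 0 0 0 -21;0 -12.6 -50.7 0 0 0 -28;0 -19.5 -61.9 0 0 0 -35;0 -27.7 -72.3 0 0 0 -42;0 -37 -81.5 0 0 0 -49;0 -47.6 -89.5 0 0 0 -56;0 -59 -96.2 0 0 0 -63;0 -71 -101.5 0 0 0 -70;0 -76.2 -103.3 0 0 0 -73;0 -76.2 -103.3 0 0 0 -73"

```text
clock: 23.77
position: [563.7, -135.3, 106.2]
orientation: [0.0, -0.447, 0.894, 0.0]
contact_force: [1.0, -1.6, -1.6]
width: 0.226
finger_force: 59.7
```

Request:
apply_moves:
  series: "0 -0.3 7.5 0 0 0 4;0 -1.1 15 0 0 0 8;0 -2.4 22.5 0 0 0 12;0 -2.4 22.5 0 0 0 12;0 -2.4 22.5 0 0 0 12"

```text
clock: 24.18
position: [546.4, -119.1, 106.6]
orientation: [-0.0, -0.349, 0.937, -0.0]
contact_force: [0.5, -5.8, -3.0]
width: 0.22
finger_force: 59.4
```

```bash
python3 -c "
from h import *;rep()"
```

```text
t 24.18 p [ 546.4 -119.1  106.6] x [-0.756 -0.655  0.   ] z [ 0.    -0.001 -1.   ] F [ 0.5 -5.8 -3. ] M [-0.97 -0.18 -0.43] w 0.22 f 59.4
handle deg 220.9 pos deg 220.8 R 107.5 Frad 3.41 Mz nut Nm 0.071 Mz no wrist 0.503
Mrad 0.85
```

Request:
apply_moves:
  series: "0 0.2 1.9 0 0 0 1;0 0.1 5.6 0 0 0 3;0 -0.2 11.3 0 0 0 6;0 -0.2 11.3 0 0 0 6;0 -0.2 11.3 0 0 0 6"

```text
clock: 24.6
position: [539.6, -110.4, 106.6]
orientation: [0.0, -0.3, 0.954, -0.0]
contact_force: [3.3, -4.6, -3.1]
width: 0.219
finger_force: 59.3
```

```bash
python3 -c "
from h import *;rep()"
```

```text
t 24.6 p [ 539.6 -110.4  106.6] x [-0.82  -0.572 -0.   ] z [ 0.001 -0.001 -1.   ] F [ 3.3 -4.6 -3.1] M [-0.99 -0.59 -0.4 ] w 0.219 f 59.3
handle deg 214.9 pos deg 214.9 R 107.5 Frad -0.09 Mz nut Nm 0.21 Mz no wrist 0.614
Mrad 1.15
```

Request:
apply_moves:
  series: "0 0 1.9 0 0 0 1;0 -0.1 5.6 0 0 0 3;0 -0.4 9.4 0 0 0 5;0 -0.4 9.4 0 0 0 5;0 -0.4 9.4 0 0 0 5"

```text
clock: 25.02
position: [534.7, -102.7, 106.6]
orientation: [0.0, -0.258, 0.966, -0.001]
contact_force: [3.2, -5.6, -3.3]
width: 0.221
finger_force: 59.3
```

```bash
python3 -c "
from h import *;rep()"
```

```text
t 25.02 p [ 534.7 -102.7  106.6] x [-0.867 -0.499 -0.   ] z [ 0.001 -0.001 -1.   ] F [ 3.2 -5.6 -3.3] M [-1.19 -0.65 -0.27] w 0.221 f 59.3
handle deg 209.9 pos deg 210.0 R 107.5 Frad -0.01 Mz nut Nm 0.425 Mz no wrist 0.696
Mrad 1.35
```

Request:
apply_moves:
  series: "0 0 1.9 0 0 0 1;0 -0.1 4.7 0 0 0 2.5;0 -0.1 4.7 0 0 0 2.5;0 -0.1 4.7 0 0 0 2.5;0 -0.1 4.7 0 0 0 2.5"

```text
clock: 25.43
position: [532.5, -98.7, 106.6]
orientation: [0.0, -0.237, 0.971, -0.001]
contact_force: [2.4, -6.1, -3.9]
width: 0.223
finger_force: 59.3
```

```bash
python3 -c "
from h import *;rep()"
```

```text
t 25.43 p [532.5 -98.7 106.6] x [-0.888 -0.461 -0.   ] z [ 0.001 -0.001 -1.   ] F [ 2.4 -6.1 -3.9] M [-1.25 -0.63 -0.21] w 0.223 f 59.3
handle deg 207.4 pos deg 207.6 R 107.5 Frad 0.7 Mz nut Nm 0.492 Mz no wrist 0.699
Mrad 1.4
```

Request:
apply_moves:
  series: "0 0 1.9 0 0 0 1;0 -0.1 4.7 0 0 0 2.5;0 -0.1 4.7 0 0 0 2.5;0 -0.1 4.7 0 0 0 2.5;0 -0.1 4.7 0 0 0 2.5"

```text
clock: 25.85
position: [530.4, -94.5, 106.5]
orientation: [0.0, -0.216, 0.976, -0.001]
contact_force: [2.7, -7.7, -4.4]
width: 0.218
finger_force: 59.3
```

```bash
python3 -c "
from h import *;rep()"
```

```text
t 25.85 p [530.4 -94.5 106.5] x [-0.907 -0.422 -0.   ] z [ 0.001 -0.001 -1.   ] F [ 2.7 -7.7 -4.4] M [-1.36 -0.58 -0.17] w 0.218 f 59.3
handle deg 204.9 pos deg 205.1 R 107.5 Frad 0.81 Mz nut Nm 0.711 Mz no wrist 0.877
Mrad 1.48
```

The summed torque rose at about 3 N·m/rad from handle angle ~214° down to 205°, with about +0.5 N·m in excess. That puts the nut at roughly 3.15 rad, which is snug. I'll unload the ratchet and lift off.

Request:
apply_moves:
  series: "0 -0.2 -3.8 0 0 0 -2;0 -0.5 -9.4 0 0 0 -5;0 -0.7 -11.3 0 0 0 -6;0 -0.7 -11.3 0 0 0 -6;0 -0.7 -11.3 -2 0 0 -6;0 -0.7 -11.3 -5 0 0 -6;0 -0.7 -11.3 -9 0 0 -6;0 -0.7 -11.3 -14 0 0 -6;0 -0.7 -11.3 -19 0 0 -6;0 -0.7 -11.3 -24 0 0 -6;0 -0.7 -11.3 -30 0 0 -6;0 -0.7 -11.3 -36 0 0 -6"

```text
clock: 26.85
position: [537.8, -101.7, 142.1]
orientation: [0.003, -0.266, 0.964, 0.001]
contact_force: [8.9, 3.2, -5.9]
width: 0.226
finger_force: 61.3
```

```bash
python3 -c "
from h import *;rep()"
```

```text
t 26.85 p [ 537.8 -101.7  142.1] x [-0.858 -0.514 -0.006] z [ 0.004  0.004 -1.   ] F [ 8.9  3.2 -5.9] M [ 0.62 -1.59 -0.04] w 0.226 f 61.3
handle deg 210.9 pos deg 210.4 R 104.3 Frad -9.32 Mz nut Nm 0.141 Mz no wrist 0.178
Mrad 0.29
```

The radial force is −9 N and the tool has been pulled 3 mm inward, so something may be caught. I'll take a look.

Run:
```python
from h import *
sn=snap('scene')[:,:,::-1]; tn=snap('top')[:,:,::-1]; st()
crop=lambda im,u,v:cv2.resize(im[v-50:v+50,u-50:u+50],None,fx=4,fy=4,interpolation=cv2.INTER_CUBIC)
cv2.imwrite('pics/c3.png',np.hstack([crop(tn,299,190),crop(sn,252,215)]))
```

```text
t 26.95 p [ 536.7 -102.3  143.5] x [-0.858 -0.513 -0.004] z [ 0.003  0.002 -1.   ] F [2.6 1.2 0.3] M [ 0.58 -1.02 -0.05] w 0.227 f 62.0
```

View pics/c3.png

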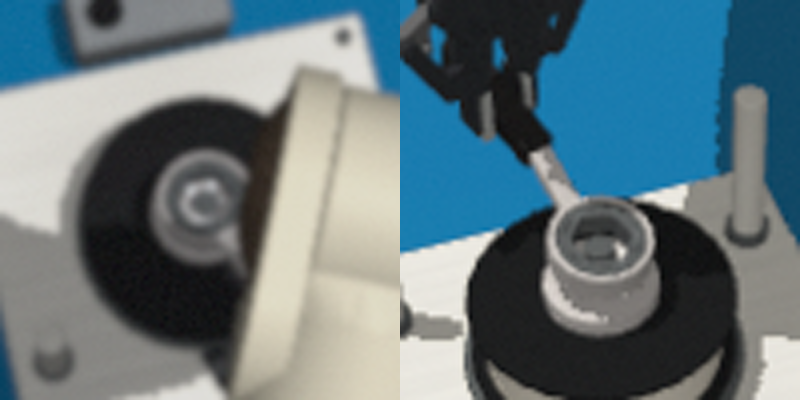

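The picture shows the head still on the nut: top view ring at (200,205) in the crop, scene view ring at (600,240), sitting on the disc. The handle has pitched up in the grip. I'll go back down to level it, regrip nearer the head and lift with a counter-pitch.

Request:
apply_moves:
  series: "0 0 0 5 0 0 0;0 0 0 12 0 0 0;0 0 0 18 0 0 0;0 0 0 24 0 0 0;0 0 0 29 0 0 0;0 0 0 33 0 0 0;0 0 0 36 0 0 0;0 0 0 36.5 0 0 0;0 0 0 36.5 0 0 0"

```text
clock: 27.7
position: [533.1, -105.0, 104.8]
orientation: [-0.003, -0.264, 0.964, -0.0]
contact_force: [-8.5, -7.9, 4.6]
width: 0.22
finger_force: 63.1
```

```bash
python3 -c "
from h import *;rep()"
```

```text
t 27.7 p [ 533.1 -105.   104.8] x [-0.86  -0.51   0.005] z [-0.005 -0.002 -1.   ] F [-8.5 -7.9  4.6] M [-1.25  1.16 -0.  ] w 0.22 f 63.1
handle deg 210.7 pos deg 210.7 R 110.1 Frad 11.34 Mz nut Nm 0.262 Mz no wrist 0.266
Mrad 0.49
```

Request:
apply_moves:
  series: "40 2 0 0 0 0 0;40 2 0 0 0 0 0;40 2 0 0 0 0 0;40 -10 0 0 0 0 0;40 -20 0 1 0 0 0;40 -28 0 2 0 0 0;40 -28 0 2 0 0 0;0 -28 0 2 0 0 0;0 -28 0 2 0 0 0;0 -28 0 2 0 0 0;0 -28 0 2 0 0 0"

```text
clock: 28.62
position: [560.3, -89.5, 104.2]
orientation: [0.001, -0.265, 0.964, -0.0]
contact_force: [6.1, -0.4, -1.6]
width: 0.22
finger_force: 59.7
```

```bash
python3 -c "
from h import *;rep()"
```

```text
t 28.62 p [560.3 -89.5 104.2] x [-0.86  -0.511 -0.002] z [ 0.002  0.    -1.   ] F [ 6.1 -0.4 -1.6] M [-0.13 -1.27  0.04] w 0.22 f 59.7
handle deg 210.7 pos deg 211.0 R 78.8 Frad -5.01 Mz nut Nm 0.316 Mz no wrist 0.278
Mrad 0.76
```

Request:
apply_moves:
  series: "0 -0.8 -2 0 0 0 -1.5;0 -1.2 -4.1 0 0 0 -3;0 -1.2 -4.1 0 0 0 -3;0 -1.2 -4.1 -1 0 -1 -3;0 -1.2 -4.1 -2.5 0 -2 -3;0 -1.2 -4.1 -4 0 -2 -3;0 -1.2 -4.1 -6 0 -2 -3;0 -1.2 -4.1 -6 0 -2 -3"

```text
clock: 29.28
position: [561.9, -92.5, 110.0]
orientation: [0.016, -0.29, 0.957, 0.005]
contact_force: [-1.4, -2.8, -5.5]
width: 0.22
finger_force: 59.8
```

```bash
python3 -c "
from h import *;rep()"
```

```text
t 29.28 p [561.9 -92.5 110. ] x [-0.832 -0.554 -0.034] z [ 0.028  0.018 -0.999] F [-1.4 -2.8 -5.5] M [-0.8   0.51 -0.07] w 0.22 f 59.8
handle deg 213.7 pos deg 213.5 R 79.0 Frad 2.75 Mz nut Nm 0.052 Mz no wrist 0.126
Mrad 0.39
```

Request:
apply_moves:
  series: "0 0 0 -1.5 0 0 0;0 0 0 -3 0 0 0;0 0 0 -4.5 0 0 0;0 0 0 -6 0 0 0;0 0 0 -7 0 0 0"

```text
clock: 29.7
position: [562.5, -92.4, 117.3]
orientation: [0.017, -0.29, 0.957, 0.005]
contact_force: [-1.2, -2.7, -6.1]
width: 0.221
finger_force: 59.9
```

```bash
python3 -c "
from h import *;rep()"
```

```text
t 29.7 p [562.5 -92.4 117.3] x [-0.831 -0.555 -0.035] z [ 0.03   0.019 -0.999] F [-1.2 -2.7 -6.1] M [-0.56  0.37 -0.11] w 0.221 f 59.9
handle deg 213.7 pos deg 213.7 R 78.5 Frad 2.47 Mz nut Nm 0.02 Mz no wrist 0.127
Mrad 0.27
```

Request:
apply_moves:
  series: "0 0.2 0 -2 0 0 0;0 0.2 0 -4 0 0 0;0 0.2 0 -6 0 0 0;0 0.2 0 -8 0 0 0;0 0.2 0 -10 0 0 0;0 0.2 0 -12 0 0 0"

```text
clock: 30.2
position: [562.0, -92.7, 129.3]
orientation: [0.017, -0.29, 0.957, 0.005]
contact_force: [-0.8, -0.2, -4.2]
width: 0.219
finger_force: 60.0
```

Run:
```python
from h import *
rep()
sn=snap('scene')[:,:,::-1]; tn=snap('top')[:,:,::-1]
crop=lambda im,u,v:cv2.resize(im[v-50:v+50,u-50:u+50],None,fx=4,fy=4,interpolation=cv2.INTER_CUBIC)
cv2.imwrite('pics/c4.png',np.hstack([crop(tn,299,190),crop(sn,252,215)]))
```

```text
t 30.2 p [562.  -92.7 129.3] x [-0.831 -0.555 -0.035] z [ 0.03   0.019 -0.999] F [-0.8 -0.2 -4.2] M [-0.09  0.08 -0.07] w 0.219 f 60.0
handle deg 213.7 pos deg 213.7 R 79.0 Frad 0.75 Mz nut Nm -0.088 Mz no wrist -0.018
Mrad 0.03
```

View pics/c4.png

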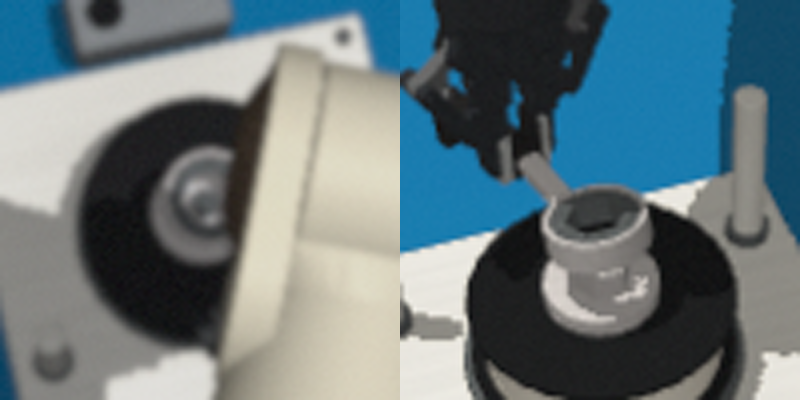

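It is off: only the wrench's weight (−4.2 N) remains, and the scene view shows the ring raised above the nut at (600,235). I'll lift clear of the posts, level, and carry it back to its first resting place.

Request:
apply_moves:
  series: "0 0 0 -8 0 0 0;0 0 0 -20 0 0 0;0 0 0 -32 0 1 0;0 0 0 -44 0 2 0;0 0 0 -52 0 2 0;0 0 0 -52 0 2 0"

```text
clock: 30.8
position: [561.4, -93.9, 183.7]
orientation: [0.002, -0.29, 0.957, -0.001]
contact_force: [0.7, -0.3, -4.2]
width: 0.22
finger_force: 60.1
```

Request:
apply_moves:
  series: "0 10 -5 0 0 0 2;0 30 -16 0 0 0 5;0 52 -28 0 0 0 8;0 74 -40 0 0 0 11;0 96 -52 0 0 0 14;0 118 -64 0 0 0 17;0 140 -76 0 0 0 20;0 162 -88 0 0 0 23;0 182 -99 0 0 0 26;0 194 -106 0 0 0 27.7;0 200 -109 0 0 0 27.7;0 200 -109 0 0 0 27.7"

```text
clock: 31.8
position: [453.4, -296.6, 180.5]
orientation: [-0.0, -0.052, 0.999, -0.0]
contact_force: [-0.6, 0.5, -4.2]
width: 0.218
finger_force: 60.0
```

Request:
apply_moves:
  series: "0 0 0 20 0 0 0;0 0 0 45 0 0 0;0 0 0 70 0 0 0;0 0 0 95 0 0 0;0 0 0 115 0 0 0;0 0 0 130 0 0 0;0 0 0 140 0 0 0;0 0 0 148 0 0 0;0 0 0 152 0 0 0;0 0 0 152 0 0 0"

```text
clock: 32.63
position: [456.1, -295.4, 29.9]
orientation: [0.002, -0.053, 0.999, -0.001]
contact_force: [3.0, 2.7, 0.3]
width: 0.221
finger_force: 61.1
```

Run:
```python
from h import *
st()
snap('scene')
for t in ['wrench','nut_top','glue_jar']:
    for m in env.mark_of(t,'scene')[:1]: print(t,np.round(m['point'],1),round(m['p'],2))
```

```text
t 32.63 p [ 456.1 -295.4   29.9] x [-0.994 -0.106 -0.003] z [ 0.003 -0.001 -1.   ] F [3.  2.7 0.3] M [ 0.39 -0.16 -0.16] w 0.221 f 61.1
wrench [ 534.2 -287.7    5.9] 0.85
nut_top [624.9 -50.7 103.4] 0.6
glue_jar [ 709.3 -323.5   -3. ] 0.67
```

Request:
apply_moves:
  series: "0 0 0 1.5 0 0 0;0 0 0 3 0 0 0;0 0 0 4.5 0 0 0;0 0 0 6 0 0 0;0 0 0 6 0 0 0"

```text
clock: 33.25
position: [455.9, -296.0, 26.5]
orientation: [0.002, -0.053, 0.999, -0.001]
contact_force: [-2.7, 7.3, 23.6]
width: 0.219
finger_force: 64.1
```

Run:
```python
from h import *
st()
```

```text
t 33.25 p [ 455.9 -296.    26.5] x [-0.994 -0.105 -0.004] z [ 0.004 -0.002 -1.   ] F [-2.7  7.3 23.6] M [ 1.39  1.   -0.05] w 0.219 f 64.1
```

Request:
apply_moves:
  series: "0 0 0 -2 0 0 0;0 0 0 -4 0 0 0;30 0 0 -4 0 0 0;40 0 0 -4 0 0 0;60 0 0 -4 0 0 0;60 0 0 -4 0 0 0;60 0 0 -15 0 0 0;60 0 0 -40 0 0 0;60 0 0 -75 0 0 0;60 0 0 -110 0 0 0;60 0 0 -130 0 0 0;60 0 0 -130 0 0 0"

```text
clock: 34.25
position: [456.1, -296.6, 159.2]
orientation: [0.003, -0.053, 0.999, -0.003]
contact_force: [0.3, -0.6, 0.5]
width: 0.6
finger_force: 0.0
```

Run:
```python
from h import *
st()
snap('wrist','w5.png')
for t in ['wrench','wrench_socket','wrench_grip']:
    for m in env.mark_of(t,'wrist')[:1]: print(t,np.round(m['point'],1),round(m['p'],2))
```

```text
t 34.25 p [ 456.1 -296.6  159.2] x [-0.994 -0.105 -0.006] z [ 0.007 -0.005 -1.   ] F [ 0.3 -0.6  0.5] M [ 0.02 -0.05  0.04] w 0.6 f 0.0
wrench [ 5.287e+02 -2.899e+02  5.000e-01] 0.81
wrench_socket [ 530.7 -285.4   18.9] 0.67
wrench_grip [ 424.9 -298.3   29.4] 0.97
```

View pics/w5.png

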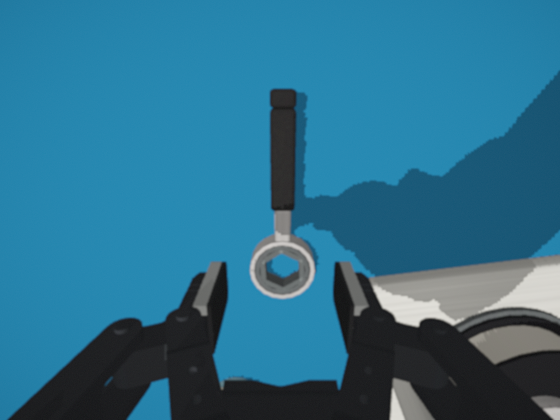

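The wrench lies flat and upright on the bench, with its head at (282,265) px and handle end at (283,95). It is clear of the winder and released. I'm handing the job in.

```bash
python3 -c "
from h import *;print(env.close_job())"
```

```text
the job is handed in; nothing more can be done
None
```

I ran the nut down with the wrench until torque readings put it at about 3.15 rad (estimated, in the snug range). I then took the wrench off and laid it flat on the bench clear of the winder; the job is handed in, but no verdict came back.

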